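# Release two fuses into the sliding jig with the flap lever

## Task

Push the blue jig block along its rail until it is fully home against the stop, with its pocket under the mouth of the fuse ramp. Then press the yellow pad on the long end of the lever right down, so that its short end lifts the heavy red flap and both yellow fuses roll into the pocket, and let the lever rise again so that the flap shuts. Do not touch the flap or the fuses, pick nothing up, and leave the brass probe, the black holder base and the zinc foot where they stand.

Things in the scene. Friction and masses are not known exactly. Their poses are not given: they have to be found in the camera images.
- fixture: fixed test fixture, 12 mm base plate; origin on the table top, z up, own y along rail and lever. In its frame (mm): ramp mouth at x 0, y 0, z 55, ramp rising to +x at 15 degrees, 102 long, 68 wide; rail at x -30, y -50 to 205, top z 21, end bar z 26; flap over x 2 to 105, y +-38, up to 113 high; lever at x 8, y -50 to -250, pivot y -102, z 85, in a yoke 102 high. Plate: x -73 to 117, y -60 to 210
- block (a joint): position of the blue jig block along the rail, m: 0 at the fixture's +y end, growing as it slides in the fixture's -y direction, 0.16 fully home at the stop under the ramp mouth. About 2 N of drag; it stays where left and cannot leave the rail. The block is 53 (x) by 70 (y) mm, from z 22 to 76 mm above the table, with an open pocket in its top
- block_push (a point): centre of the jig block's outer end face, the flat upright face that looks to the fixture's +y (53 mm wide, z 22 to 76 mm; this point is at z 55 mm). Pushing here in the fixture's -y direction slides the block home; its axes are the fixture's
- block_pocket (a point): centre of the pocket's floor in the jig block, 30 mm above the table; the pocket is 43 (x) by 60 (y) mm, its wall towards the ramp 20 mm high and the other three 46 mm; its axes are the fixture's
- lever (a joint): angle of the steel lever in rad: 0 at rest with its long end up, 0.45 pressed fully down against its stop. Pressing takes about 1 N at the start and 3 to 5 N once it lifts the flap; a spring and the flap bring it back to 0 when let go
- lever_pad (a point): centre of the top of the yellow pad (30 x 34 mm, 10 mm thick) on the lever's long end, 130 mm from the pivot about a level axis along the fixture's x; about 132 mm above the table at rest, 74 mm when fully down, tilted up to 15 degrees at either end of the stroke
- flap (a joint): angle of the heavy red flap in rad: 0 shut, about 0.25 when the lever is fully down; the fuses can pass from about 0.15. It falls shut by its own weight (0.5 to 0.85 kg)
- flap_lip (a point): middle of the lower edge of the flap's steel lip that holds back the fuses; 60 mm above the table when shut, it rises about 21 mm at full lift
- fuse1: yellow ceramic fuse with metal end caps, 14 mm diameter, 51 mm long, 22 g, lying along the fixture's y on the ramp behind the flap's lip; origin at its centre, own y along its length
- fuse2: second fuse like fuse1, lying behind it, farther up the ramp
- probe: loose brass test probe tip standing upright, 18 mm diameter, 48 mm high, origin under its centre; leave alone
- holder: loose black nylon fuse holder base, 36 x 60 x 30 mm high, origin under its centre; leave alone
- foot: loose zinc die-cast mounting foot, 48 x 40 x 36 mm high, origin under its centre; leave alone

How it is judged (in metres and radians):
On the way, in this order (a step that is already met when the one before it is completed fails the run):
1. the jig block is fully home while the flap is still shut (value of joint block above 0.156 m and value of joint flap below 0.05 rad), for 0.2 s.
2. the lever is pressed down and holds the flap well up, the block still home (value of joint flap above 0.18 rad and value of joint lever above 0.3 rad and value of joint block above 0.156 m), for 0.1 s.
At the end, for the whole second after the job is handed in: Both fuses lie at rest on the floor of the jig block's pocket (centres under 14 mm above it), the block is within 4 mm of home, the flap is shut (under 0.02 rad), the lever is back up (under 0.04 rad), and the three loose parts are within 15 mm of where they stood (value of joint block above 0.156 m and value of joint flap below 0.02 rad and value of joint lever below 0.04 rad and x of fuse1 in the frame of block_pocket between -0.0215 and 0.0215 m and y of fuse1 in the frame of block_pocket between -0.03 and 0.03 m and z of fuse1 in the frame of block_pocket between 0 and 0.014 m and linear speed of each of fuse1, fuse2 below 0.02 m/s and x of fuse2 in the frame of block_pocket between -0.0215 and 0.0215 m and y of fuse2 in the frame of block_pocket between -0.03 and 0.03 m and z of fuse2 in the frame of block_pocket between 0 and 0.014 m and distance of each of probe, holder, foot from where it was at the start of the episode below 0.015 m); the robot touches nothing.
It fails at once if the robot touches the flap (contact force between any of the fingers, the arm and flap above 0.3 N).
It fails at once if the robot touches a fuse (contact force between any of the fingers, the arm and fuse1 above 0.2 N or contact force between any of the fingers, the arm and fuse2 above 0.2 N).
It fails at once if the flap is raised before the jig block is home (value of joint flap above 0.1 rad and value of joint block below 0.15 m).
It fails at once if the probe, holder base or foot is moved, lifted or knocked over (distance of any of probe, holder, foot from where it was at the start of the episode above 0.02 m or height (world z) of any of probe, holder, foot above 0.012 m).
It also fails if it takes over 48 s, if anything falls off the work surface, if the arm or the gripper's body presses on something with over 40 N, if the wrist force passes 120 N, or if a joint passes its speed limit or range.

## Robot

A 6-joint arm with a two-finger parallel gripper is mounted at the origin on the work surface. World frame = base frame: x ahead of the robot, y to its left, z up, the work surface at z = 0. Lengths are in m, angles in degrees, forces in N, time in s.
With the tool pointing down it reaches from about 0.275 to 0.85 m from the base axis. Payload 5.2 kg.
Tool frame: the origin (TCP) lies at the very end of the fingers, on their centre line; the grasp point (between the pads) lies 19 mm behind it; z points along the fingers, y is the direction in which the jaws open and shut (so a half turn about z gives the same grasp; the last joint's range is limited). The gripper opens to 85 mm and grips with 20 to 120 N. Pads are 22 mm wide; open, the fingers measure 114 mm over their backs; the gripper's body (76 mm by 85 mm) begins 54 mm behind the grasp point. The pads swing forward as they close: fully open they stand 13 mm farther back than shut.
Start: joints at [-78.656, 14.817, 87.949, -0, 77.235, -11.62], TCP at [0.215, -0.506, 0.231] pointing down, gripper open.
Joint ranges: [-179.93, 179.93], [-52.35, 119.4], [10.71, 147.94], [-69.91, 249.91], [12.55, 155.21], [-178.61, 178.61]. Speed limits (degrees/s): [147.25, 147.25, 180, 180, 180, 180].

## Interface

Orientations are given as a 3x3 rotation matrix whose columns are the frame's x, y, z axes.
In Python, from rig import r gives the robot as it stands.
- The arm moves only by the shell command python3 -m creep 'ROWS'. ROWS is JSON, a list of rows, each a list of 3 entries, a list of its own where there are three numbers: the shift along the tool's x, y, z normalised to -1 to 1, where 1 is 3 cm, then the turn, a rotation vector about the tool's x, y, z normalised to -1 to 1, where 1 is 5 degrees, then the closure, from 0 (fully open) to 1 (shut). A call has 1 to 8 rows; each row shifts and turns the commanded pose from where the row before left it, along the tool's axes as they then stand; what a row does not reach is not made up. A row lasts 1/8 s, in which the tool goes at most 62.5 mm and 10.7 degrees, less where a joint would pass 70% of its speed; a pose out of reach is approached as far as the arm can. A call with a number of a shift or a turn outside -1 to 1 is refused whole. A call with a gripper value outside its range is refused whole. The fingers move at their own pace and stop on an object; the grip force is fixed at half the most. Time passes only in rows, so rows that do not move let the fingers close. It gives the time, the measured TCP pose, the force and the opening at its end, in the units of the state.
- r.get_state(): the state, without advancing time (a new reading comes with each control period).
- r.snapshot(name): name is "scene" or "top"; returns a dict with "color" (420x560x3 uint8, red, green, blue), "fx", "fy", "cx", "cy" (pixels), "cam_to_world" (4x4, takes a point from camera to world coordinates). Camera axes: x right, y up, looking along -z (the intrinsics and any distortion apply to the point x, -y, -z); pixel columns grow to the right and rows downward; lengths in m; the calibration is good to about 2 mm. A picture is of the moment at which its call begins. There is no depth.
- r.sign_off(): hands the job in, once; it reports no verdict.
The state is a dict: "clock": time; "qpos": joint angles; "qd": joint speeds; "joint_efforts": joint torques, N m; "tcp_pos": TCP position; "tool_rot": TCP orientation; "ft_force": force on the tool from outside, world axes, zero at the start; "moment": the same for the moment, N m; "width": finger opening in m.
Only numpy, scipy, OpenCV 4.12 (cv2) and the standard library are available. Lean on these libraries where they do the work, as an engineer would, in place of code of your own. Each camera call takes 0.05 s, during which the arm holds its last target. There are 200 camera calls.

## Working session

There is one attempt and no reset: what is moved stays moved. The work goes in short steps, Python scripts to look and compute and a shell command to move; the robot and the scene stay as the last step left them, time stands still between calls to the robot, and variables do not carry over. Pictures are saved under pics/ and viewed, about 8 in all and at most 12, crops included, and the job is handed in when it is done.

```bash
mkdir -p pics; ls
python3 - <<'E'
from rig import r
import cv2,numpy as np
for n in("scene","top"):
    s=r.snapshot(n);cv2.imwrite(f"pics/{n}0.png",cv2.resize(s["color"][:,:,::-1],(800,600),interpolation=cv2.INTER_CUBIC))
    print(n,{k:s[k] for k in s if k not in("color","cam_to_world")},np.round(s["cam_to_world"],3).tolist())
print(r.get_state())
E
```

```text
pics
scene {'fx': 388.3126367487971, 'fy': 388.3126367487971, 'cx': 281.34896692979925, 'cy': 207.71536851390022} [[-0.133, -0.643, 0.755, 1.025], [0.991, -0.082, 0.105, 0.088], [-0.006, 0.762, 0.648, 0.545], [0.0, 0.0, 0.0, 1.0]]
top {'fx': 383.27860941517565, 'fy': 383.27860941517565, 'cx': 276.30890046748914, 'cy': 212.0476399378007} [[0.018, 0.995, -0.094, 0.492], [-1.0, 0.018, -0.002, 0.007], [0.0, 0.094, 0.996, 0.836], [0.0, 0.0, 0.0, 1.0]]
{'clock': 0.1, 'qpos': array([-7.86554716e+01,  1.48564398e+01,  8.80031927e+01, -2.27447376e-04,
        7.72348632e+01, -1.16196670e+01]), 'qd': array([ 0.02059637,  0.06075816, -0.21825432,  0.13069977,  0.00033712,
       -0.17281521]), 'joint_efforts': array([ 3.58153920e-03, -4.46972930e+01, -2.91245323e+01, -7.99099121e-05,
        6.40425904e-03,  3.68065787e-05]), 'tcp_pos': array([ 0.21451288, -0.50594293,  0.23055639]), 'tool_rot': array([[ 9.20748555e-01,  3.90156366e-01, -3.28219032e-04],
       [ 3.90156366e-01, -9.20747195e-01,  1.61627602e-03],
       [ 3.28393625e-04, -1.61624055e-03, -9.99998640e-01]]), 'ft_force': array([ 0.33159861,  0.43899487, -0.35898688]), 'moment': array([ 0.04135078, -0.01287718, -0.022962  ]), 'width': 0.08534057247966755}
```

View pics/scene0.png

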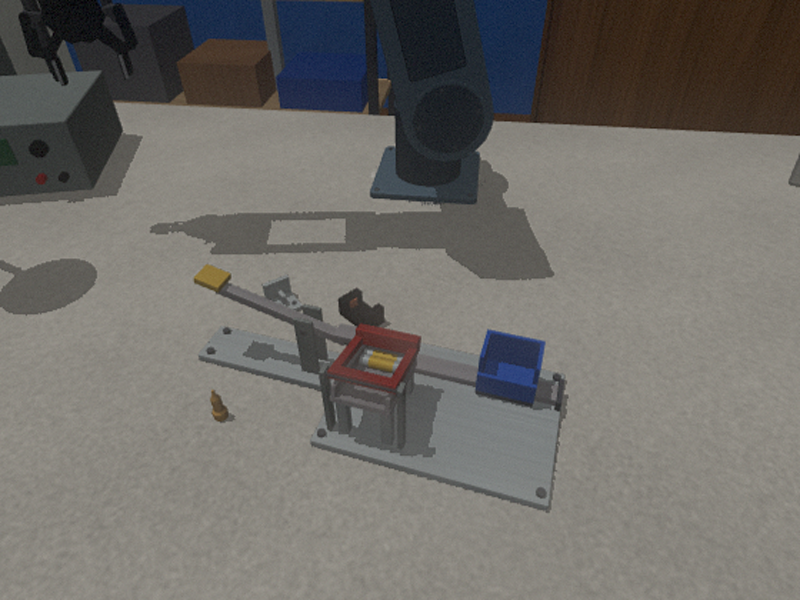

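View pics/top0.png

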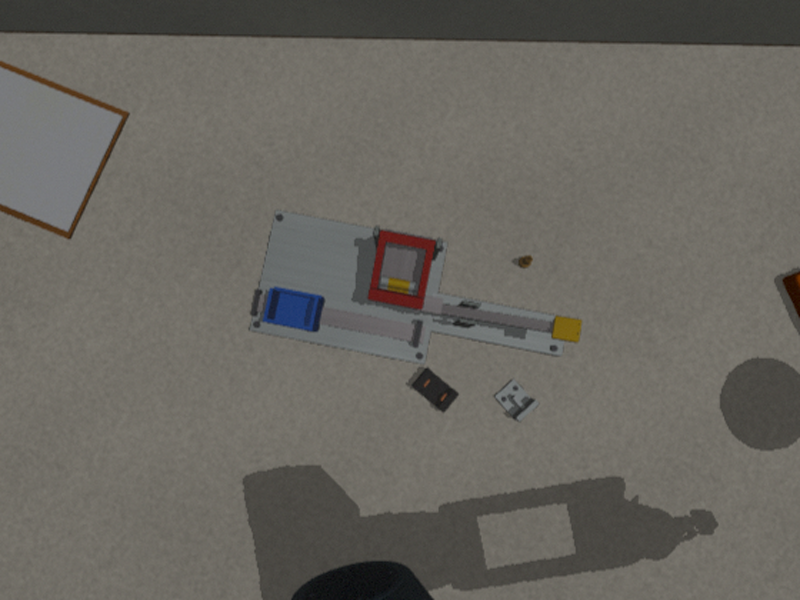

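The scene view has the pad at about (212,278) and the block at about (512,365). The top view has the pad at (567,329), the block at (294,310), and plate corners at (276,210), (250,330) and (424,362). I'll enlarge both for finer reading.

Run:
```python
from rig import r
import cv2,numpy as np
for n,(u,v,w,h) in dict(scene=(130,180,270,180),top=(165,135,250,165)).items():
    c=r.snapshot(n)["color"][v:v+h,u:u+w,::-1]
    c=cv2.resize(c,None,fx=800/w,fy=800/w,interpolation=cv2.INTER_CUBIC)
    c=np.clip(c*1.4,0,255).astype('uint8')
    cv2.imwrite(f"pics/{n}1.png",c);print(c.shape)
```

```text
(533, 800, 3)
(528, 800, 3)
```

View pics/scene1.png

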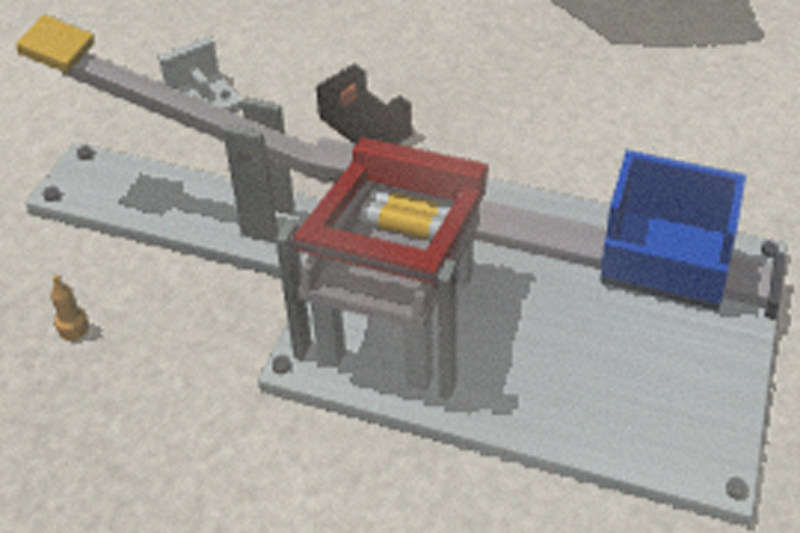

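View pics/top1.png

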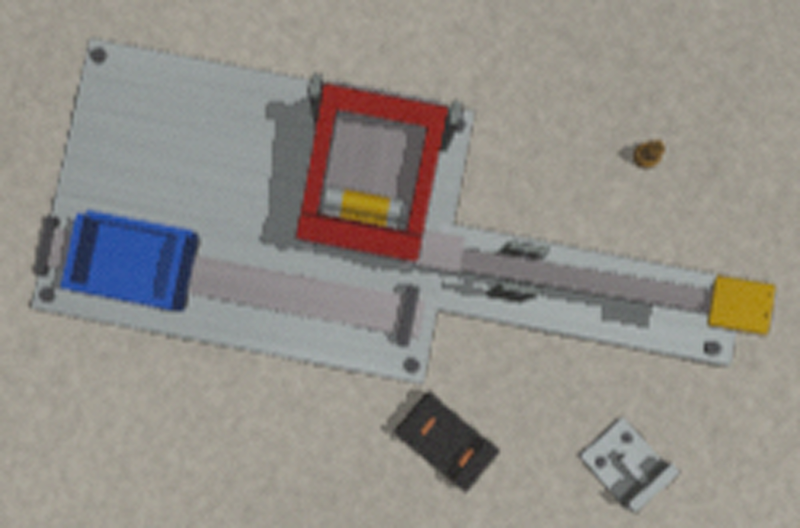

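```bash
cat > h.py <<'E'
import numpy as np
from rig import r
from scipy.optimize import least_squares
CROP=dict(scene=(130,180,270/800),top=(165,135,250/800))
CAM={n:r.snapshot(n) for n in CROP}
def full(n,p): u,v,s=CROP[n]; return (np.array(p)+.5)*s-.5+[u,v]
def proj(n,X):
    c=CAM[n];T=np.linalg.inv(c["cam_to_world"]);p=T[:3,:3]@X+T[:3,3]
    return np.array([c["cx"]+c["fx"]*p[0]/-p[2],c["cy"]+c["fy"]*-p[1]/-p[2]])
def tri(a,b):
    f=lambda X:np.r_[proj("scene",X)-full("scene",a),proj("top",X)-full("top",b)]
    s=least_squares(f,[.5,0,.05]);return s.x,s.cost
E
python3 - <<'E'
from h import *
P=[("top",(88,42),117,210,12),("top",(35,306),-73,210,12),("top",(425,380),-73,-60,12),("top",(474,113),117,-60,12),
("scene",(755,514),117,210,12),("scene",(790,247),-73,210,12),("scene",(262,378),117,-60,12)]
def W(q,x,y,z):
    c,s=np.cos(q[2]),np.sin(q[2]);x,y,z=x/1e3,y/1e3,z/1e3
    return np.array([q[0]+c*x-s*y,q[1]+s*x+c*y,z])
f=lambda q:np.concatenate([proj(n,W(q,*X))-full(n,p) for n,p,*X in P])
s=least_squares(f,[.5,0,0]);q=s.x;print("fix",q,np.degrees(q[2]),f(q).round(1))
def inv(X):
    c,s_=np.cos(q[2]),np.sin(q[2]);d=X[:2]-q[:2];return np.r_[c*d[0]+s_*d[1],-s_*d[0]+c*d[1],X[2]]*1e3
for n,a,b in [("padTL",(45,15),(709,325)),("pad back-right",(94,40),(713,276)),("pad -x-y",(19,40),(770,334)),("pad front",(68,63),(776,284)),
 ("blk -x-y",(626,152),(185,310)),("blk -x+y",(745,175),(62,288)),("fuse",(412,212),(365,207)),("probe",(70,335),(648,155)),("flap",(487,165),(300,237))]:
    X,c=tri(a,b);print(n,X.round(4),inv(X).round(1),round(c,2))
for x in [("push",-30,195,55),("home",-30,35,55),("pad",8,-223,132)]: print(x,W(q,*x[1:]))
E
```

```text
fix [ 0.56107337  0.00958645 -0.17216846] -9.86452608031237 [-0.3 -1.8 -2.2  0.7 -0.7  1.5  0.1 -1.   0.   0.5 -0.6 -2.3 -1.8  0.4]
padTL [ 0.5226 -0.206   0.1405] [  -0.9 -218.9  140.5] 63.63
pad back-right [ 0.5432 -0.1875  0.1424] [  16.1 -197.2  142.4] 12.02
pad -x-y [ 0.5159 -0.2403  0.1143] [  -1.6 -254.   114.3] 8.4
pad front [ 0.537  -0.2207  0.1186] [  15.7 -231.   118.6] 81.84
blk -x-y [0.5232 0.1202 0.0716] [-56.3 102.5  71.6] 6.13
blk -x+y [0.5357 0.192  0.0742] [-56.3 175.4  74.2] 0.04
fuse [0.5896 0.0055 0.0749] [28.8  0.8 74.9] 0.48
probe [ 0.6396 -0.1913 -0.0037] [ 111.8 -184.4   -3.7] 0.04
flap [0.5679 0.0448 0.0953] [ 0.7 35.8 95.3] 0.57
('push', -30, 195, 55) [0.56492413 0.20684306 0.055     ]
('home', -30, 35, 55) [0.53751307 0.04920857 0.055     ]
('pad', 8, -223, 132) [ 0.53075092 -0.21148718  0.132     ]
```

The first pad corners were paired wrongly: the scene camera sees the pad from the other side. I'll redo that while starting the turn, which brings tool x onto fixture x and makes tool y the fixture's -y.

```bash
python3 -m creep '[[[0,0,0],[0,0,1],1],[[0,0,0],[0,0,1],1],[[0,0,0],[0,0,1],1],[[0,0,0],[0,0,1],1],[[0,0,0],[0,0,1],1],[[0,0,0],[0,0,1],1],[[0,0,0],[0,0,0.56],1],[[0,0,0],[0,0,0],1]]'
cat >> h.py <<'E'
Q=[0.5611,0.0096,-0.1722]
def fx(X):
    c,s=np.cos(Q[2]),np.sin(Q[2]);d=np.array(X[:2])-Q[:2];return np.r_[c*d[0]+s*d[1],-s*d[0]+c*d[1],X[2]]*1e3
E
python3 - <<'E'
from h import *
for n,a,b in [("-x-y",(45,15),(770,334)),("-x+y",(94,40),(709,325)),("+x-y",(19,40),(776,284)),("+x+y",(68,63),(713,276))]:
    X,c=tri(a,b);print(n,X.round(4),fx(X).round(1),round(c,2))
s=r.get_state();print(s["clock"],fx(s["tcp_pos"]),s["tool_rot"].round(3),s["ft_force"],s["qpos"])
E
```

```text
clock: 1.3
tcp_pos: [0.2146, -0.5063, 0.2312]
tool_rot: [[0.985, -0.17, -0.0], [-0.17, -0.985, 0.0], [-0.0, -0.0, -1.0]]
ft_force: [0.6, -0.4, -0.1]
width: -0.0
-x-y [ 0.5128 -0.2272  0.1332] [  -7.  -241.6  133.2] 0.69
-x+y [ 0.5181 -0.1965  0.1212] [  -7.1 -210.5  121.2] 0.16
+x-y [ 0.5414 -0.2301  0.1362] [  21.6 -239.5  136.2] 0.59
+x+y [ 0.5468 -0.1989  0.1264] [  21.6 -207.9  126.4] 0.08
1.4 [-252.96066584 -567.69308427  231.24937404] [[ 0.985 -0.17  -0.   ]
 [-0.17  -0.985  0.   ]
 [-0.    -0.    -1.   ]] [-0.17951608  0.03832013  1.04558104] [-7.86547689e+01  1.48194700e+01  8.79538978e+01  5.07935488e-04
  7.72364246e+01  2.11189451e+01]
```

```bash
python3 -m creep '[[[0.28,-1,0],[0,0,0],1],[[0.28,-1,0],[0,0,0],1],[[0.28,-1,0],[0,0,0],1],[[0.28,-1,0],[0,0,0],1],[[0.28,-1,0],[0,0,0],1],[[0.28,-1,0],[0,0,0],1],[[0.28,-1,0],[0,0,0],1],[[0.28,-1,0],[0,0,0],1]]'
python3 -m creep '[[[0.28,-1,0],[0,0,0],1],[[0.28,-1,0],[0,0,0],1],[[0.28,-1,0],[0,0,0],1],[[0.28,-1,0],[0,0,0],1],[[0.28,-1,0],[0,0,0],1],[[0.28,-1,0],[0,0,0],1],[[0.28,-1,0],[0,0,0],1],[[0.28,-1,0],[0,0,0],1]]'
python3 -m creep '[[[0.28,-1,0],[0,0,0],1],[[0.28,-1,0],[0,0,0],1],[[0.28,-1,0],[0,0,0],1],[[0.28,-1,0],[0,0,0],1],[[0.28,-1,0],[0,0,0],1],[[0.28,-1,0],[0,0,0],1],[[0.28,-1,0],[0,0,0],1],[[0.28,-1,0],[0,0,0],1]]'
python3 -m creep '[[[0.25,-1,0],[0,0,0],1],[[0.25,-1,0],[0,0,0],1],[[0,0,0],[0,0,0],1]]'
python3 -c "
from h import *
s=r.get_state();print(s['clock'],fx(s['tcp_pos']),s['tool_rot'].round(3),s['ft_force'])"
```

```text
clock: 2.4
tcp_pos: [0.3222, -0.2805, 0.2314]
tool_rot: [[0.985, -0.17, 0.0], [-0.17, -0.985, -0.0], [0.0, 0.0, -1.0]]
ft_force: [0.2, -0.1, 0.1]
width: -0.0002
clock: 3.4
tcp_pos: [0.4294, -0.0555, 0.2315]
tool_rot: [[0.985, -0.17, 0.0], [-0.17, -0.985, -0.0], [0.001, 0.0, -1.0]]
ft_force: [1.1, 0.5, 1.0]
width: 0.0001
clock: 4.4
tcp_pos: [0.5366, 0.1696, 0.2313]
tool_rot: [[0.985, -0.17, 0.0], [-0.17, -0.985, -0.0], [0.0, 0.0, -1.0]]
ft_force: [0.2, -0.4, 0.6]
width: 0.0001
clock: 4.78
tcp_pos: [0.5616, 0.2268, 0.2308]
tool_rot: [[0.986, -0.168, -0.0], [-0.168, -0.986, 0.0], [-0.0, -0.0, -1.0]]
ft_force: [-0.5, -0.9, 0.4]
width: 0.0001
4.875 [-37.05958599 212.13066836 230.9537701 ] [[ 0.986 -0.17  -0.001]
 [-0.17  -0.986 -0.001]
 [-0.001  0.001 -1.   ]] [-0.36112062  0.70828859 -0.5592414 ]
```

```bash
python3 -m creep '[[[0,-0.2,1],[0,0,0],1],[[0,0,1],[0,0,0],1],[[0,0,1],[0,0,0],1],[[0,0,1],[0,0,0],1],[[0,0,1],[0,0,0],1],[[0,0,0.75],[0,0,0],1],[[0,0,0],[0,0,0],1]]'
python3 - <<'E'
from h import *
import cv2
s=r.get_state();print(s['clock'],fx(s['tcp_pos']),s['ft_force'])
a=[]
for n,(u,v,w,h) in dict(scene=(230,150,200,200),top=(150,120,200,200)).items():
    a.append(cv2.resize(CAM[n]["color"][v:v+h,u:u+w,::-1],(400,400),interpolation=cv2.INTER_CUBIC))
cv2.imwrite("pics/p5.png",np.clip(np.hstack(a)*1.4,0,255).astype('uint8'))
E
```

```text
clock: 5.75
tcp_pos: [0.5606, 0.2296, 0.0572]
tool_rot: [[0.985, -0.172, -0.004], [-0.172, -0.985, -0.001], [-0.004, 0.002, -1.0]]
ft_force: [0.9, -0.2, -0.4]
width: -0.0002
5.85 [-36.33285542 217.80619195  59.63622456] [0.49243037 0.08589627 0.31142375]
```

View pics/p5.png

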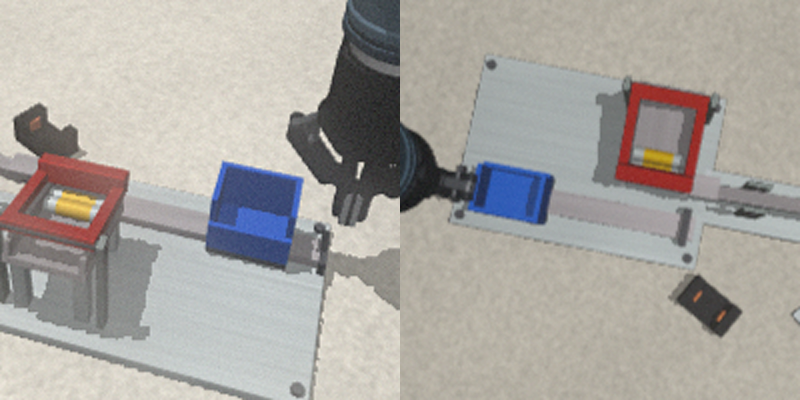

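The fingertips stand clear behind the block's end face, with the block at (255,215) and the tips at (345,215) in the left half. The knuckle stays on the rail side, clear of the flap. Next I push.

```bash
python3 -m creep '[[[0,0.5,0],[0,0,0],1],[[0,0.5,0],[0,0,0],1],[[0,0.5,0],[0,0,0],1],[[0,0.5,0],[0,0,0],1],[[0,0.5,0],[0,0,0],1],[[0,0.5,0],[0,0,0],1],[[0,0.5,0],[0,0,0],1],[[0,0.5,0],[0,0,0],1]]'
python3 -m creep '[[[0,0.4,0],[0,0,0],1],[[0,0.4,0],[0,0,0],1],[[0,0.3,0],[0,0,0],1],[[0,0,0],[0,0,0],1]]'
python3 -c "
from h import *
s=r.get_state();print(s['clock'],fx(s['tcp_pos']),s['ft_force'])"
```

```text
clock: 6.85
tcp_pos: [0.5416, 0.1118, 0.0588]
tool_rot: [[0.985, -0.171, -0.0], [-0.171, -0.985, 0.0], [-0.0, -0.0, -1.0]]
ft_force: [1.4, 2.2, 1.5]
width: 0.0002
clock: 7.35
tcp_pos: [0.5356, 0.0795, 0.0586]
tool_rot: [[0.985, -0.172, -0.001], [-0.172, -0.985, -0.0], [-0.001, 0.001, -1.0]]
ft_force: [-0.4, 0.5, -0.7]
width: -0.0001
7.45 [-37.01895628  65.16753452  58.59797272] [-0.06889423 -0.16064472  0.2220501 ]
```

```bash
python3 -m creep '[[[0,0.15,0],[0,0,0],1],[[0,0.15,0],[0,0,0],1],[[0,0.1,0],[0,0,0],1]]'
python3 -m creep '[[[0,0.1,0],[0,0,0],1],[[0,0.1,0],[0,0,0],1]]'
python3 -c "
from h import *
s=r.get_state();print(s['clock'],fx(s['tcp_pos']),s['ft_force'])"
```

```text
clock: 7.82
tcp_pos: [0.5338, 0.0684, 0.0586]
tool_rot: [[0.985, -0.171, -0.001], [-0.171, -0.985, 0.0], [-0.001, -0.0, -1.0]]
ft_force: [-0.5, 1.5, -1.3]
width: 0.0001
clock: 8.07
tcp_pos: [0.5329, 0.0631, 0.0587]
tool_rot: [[0.985, -0.171, -0.0], [-0.171, -0.985, 0.001], [-0.0, -0.001, -1.0]]
ft_force: [1.7, 13.4, -0.7]
width: 0.0
8.175 [-36.93277681  48.10852665  58.7159156 ] [ 0.67405403  5.5808481  -1.84612055]
```

```bash
python3 -m creep '[[[0,0.1,0],[0,0,0],1],[[0,0,0],[0,0,0],1],[[0,0,0],[0,0,0],1]]'
python3 -c "
from h import *
s=r.get_state();print(s['clock'],fx(s['tcp_pos']),s['ft_force'])"
```

```text
clock: 8.55
tcp_pos: [0.5329, 0.063, 0.0588]
tool_rot: [[0.985, -0.172, 0.001], [-0.172, -0.985, 0.005], [0.0, -0.006, -1.0]]
ft_force: [2.0, 16.2, -1.5]
width: -0.0
8.65 [-36.93637611  47.83491199  58.80426317] [ 2.58671942 16.13977081 -0.60198737]
```

The block is hard against its stop: 16 N with no further travel, and TCP y 48 as expected. Next I back off, rise, and go over the pad.

```bash
python3 -m creep '[[[0,-0.5,0],[0,0,0],1],[[0,-1,0],[0,0,0],1],[[0,0,1e-9],[0,0,0],1],[[0,0,-1],[0,0,0],1],[[0,0,-1],[0,0,0],1],[[0,0,-1],[0,0,0],1],[[0,0,-1],[0,0,0],1],[[0,0,-1],[0,0,0],1]]'
python3 -m creep '[[[0.15,1,-0.5],[0,0,0],1],[[0.15,1,0],[0,0,0],1],[[0.15,1,0],[0,0,0],1],[[0.15,1,0],[0,0,0],1],[[0.15,1,0],[0,0,0],1],[[0.15,1,0],[0,0,0],1],[[0.15,1,0],[0,0,0],1],[[0.15,1,0],[0,0,0],1]]'
python3 -m creep '[[[0.15,1,0],[0,0,0],1],[[0.12,1,0],[0,0,0],1],[[0.1,0.6,0],[0,0,0],1],[[0,0,0],[0,0,0],1]]'
python3 - <<'E'
from h import *
import cv2
s=r.get_state();print(s['clock'],fx(s['tcp_pos']),s['ft_force'])
a=[]
for n,(u,v,w,h) in dict(scene=(130,150,200,200),top=(220,120,200,200)).items():
    a.append(cv2.resize(CAM[n]["color"][v:v+h,u:u+w,::-1],(400,400),interpolation=cv2.INTER_CUBIC))
cv2.imwrite("pics/p6.png",np.clip(np.hstack(a)*1.4,0,255).astype('uint8'))
E
```

```text
clock: 9.65
tcp_pos: [0.5402, 0.1029, 0.2099]
tool_rot: [[0.985, -0.171, 0.0], [-0.171, -0.985, -0.001], [0.0, 0.001, -1.0]]
ft_force: [0.1, -0.9, -0.6]
width: 0.0
clock: 10.65
tcp_pos: [0.5342, -0.1406, 0.2239]
tool_rot: [[0.985, -0.171, -0.0], [-0.171, -0.985, -0.001], [-0.0, 0.001, -1.0]]
ft_force: [0.5, 0.2, -0.6]
width: 0.0001
clock: 11.15
tcp_pos: [0.532, -0.2187, 0.2236]
tool_rot: [[0.985, -0.173, -0.0], [-0.173, -0.985, -0.0], [-0.0, 0.0, -1.0]]
ft_force: [-0.0, 0.4, -0.0]
width: 0.0002
11.25 [  10.29721136 -228.13999543  223.7023596 ] [-0.00650103  0.45861194  1.59269281]
```

View pics/p6.png

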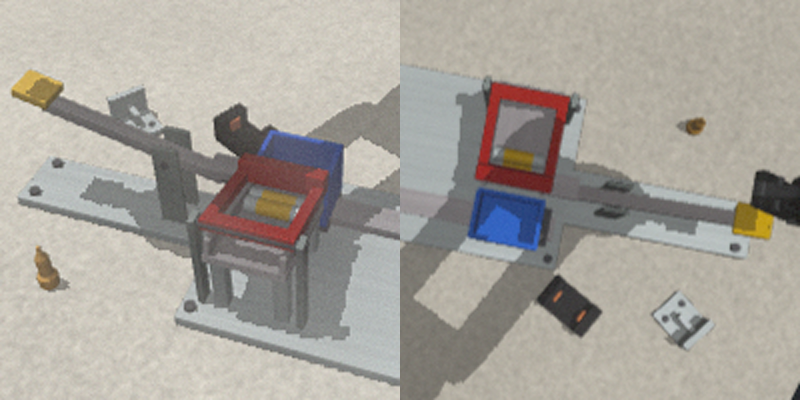

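The block sits under the ramp mouth, the pad is right under the tool, and nothing else has moved. Now I press.

```bash
python3 -m creep '[[[-0.1,0,1],[0,0,0],1],[[0,0,1],[0,0,0],1],[[0,0,0.6],[0,0,0],1],[[0,0,0.3],[0,0,0],1],[[0,0,0.3],[0,0,0],1],[[0,0,0.3],[0,0,0],1],[[0,0,0.3],[0,0,0],1],[[0,0,0.3],[0,0,0],1]]'
python3 -m creep '[[[0,0,0.3],[0,0,0],1],[[0,0,0.3],[0,0,0],1],[[0,0,0.15],[0,0,0],1],[[0,0,0],[0,0,0],1]]'
```

```text
clock: 12.25
tcp_pos: [0.5301, -0.2178, 0.101]
tool_rot: [[0.985, -0.171, 0.002], [-0.171, -0.985, -0.002], [0.002, 0.001, -1.0]]
ft_force: [0.4, -3.3, 4.6]
width: -0.0003
clock: 12.75
tcp_pos: [0.5296, -0.2172, 0.0781]
tool_rot: [[0.985, -0.171, 0.0], [-0.171, -0.985, -0.0], [0.0, 0.0, -1.0]]
ft_force: [0.6, -4.1, 4.8]
width: -0.0006
```

```bash
python3 -m creep '[[[0,0,0.1],[0,0,0],1],[[0,0,0.1],[0,0,0],1],[[0,0,0],[0,0,0],1],[[0,0,0],[0,0,0],1],[[0,0,0],[0,0,0],1],[[0,0,0],[0,0,0],1]]'
python3 - <<'E'
from h import *
import cv2
s=r.get_state();print(s['clock'],fx(s['tcp_pos']),s['ft_force'])
a=[]
for n,(u,v,w,h) in dict(scene=(130,150,200,200),top=(220,120,200,200)).items():
    a.append(cv2.resize(CAM[n]["color"][v:v+h,u:u+w,::-1],(400,400),interpolation=cv2.INTER_CUBIC))
cv2.imwrite("pics/p7.png",np.clip(np.hstack(a)*1.4,0,255).astype('uint8'))
E
```

```text
clock: 13.5
tcp_pos: [0.5298, -0.2171, 0.0745]
tool_rot: [[0.985, -0.171, 0.002], [-0.171, -0.985, -0.001], [0.002, 0.001, -1.0]]
ft_force: [-2.9, -0.8, 16.7]
width: 0.0002
13.6 [   7.98240991 -228.72566999   74.54099401] [-3.76387961 -1.26399633 17.08858544]
```

View pics/p7.png

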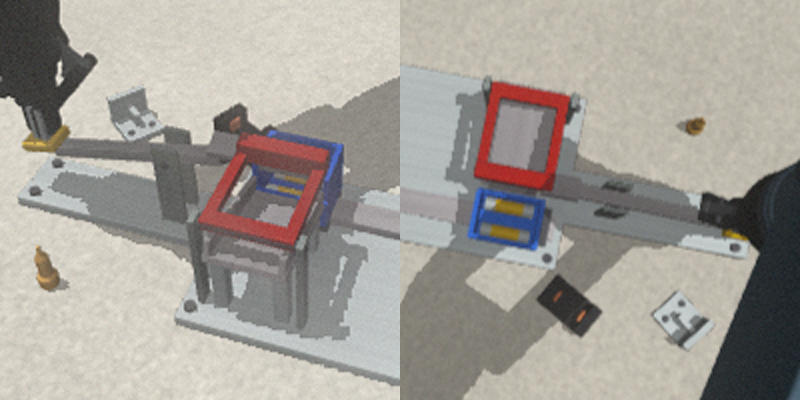

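Both fuses lie side by side in the pocket at (507,207) and (507,232) in the right half. The lever is hard down and the flap is up. I'll let the lever rise gently and retreat.

```bash
python3 -m creep '[[[0,0,-0.3],[0,0,0],1],[[0,0,-0.3],[0,0,0],1],[[0,0,-0.3],[0,0,0],1],[[0,0,-0.3],[0,0,0],1],[[0,0,-0.3],[0,0,0],1],[[0,0,-0.3],[0,0,0],1],[[0,0,-0.3],[0,0,0],1],[[0,0,-0.5],[0,0,0],1]]'
python3 -m creep '[[[0,0,-1],[0,0,0],1],[[0,0,-1],[0,0,0],1],[[0,0,0],[0,0,0],1],[[0,0,0],[0,0,0],1],[[0,0,0],[0,0,0],1],[[0,0,0],[0,0,0],1]]'
python3 - <<'E'
from h import *
import cv2
s=r.get_state();print(s['clock'],fx(s['tcp_pos']),s['ft_force'])
a=[]
for n,(u,v,w,h) in dict(scene=(130,150,200,200),top=(220,120,200,200)).items():
    a.append(cv2.resize(CAM[n]["color"][v:v+h,u:u+w,::-1],(400,400),interpolation=cv2.INTER_CUBIC))
cv2.imwrite("pics/p8.png",np.clip(np.hstack(a)*1.4,0,255).astype('uint8'))
E
```

```text
clock: 14.6
tcp_pos: [0.5288, -0.217, 0.1503]
tool_rot: [[0.985, -0.171, -0.002], [-0.171, -0.985, 0.0], [-0.002, -0.0, -1.0]]
ft_force: [-0.2, -0.3, 0.3]
width: 0.0
clock: 15.35
tcp_pos: [0.5289, -0.2167, 0.2093]
tool_rot: [[0.985, -0.171, -0.002], [-0.171, -0.985, 0.001], [-0.002, -0.001, -1.0]]
ft_force: [-0.9, 0.3, 0.1]
width: -0.0002
15.45 [   7.31540478 -228.53677511  209.65129807] [ 7.83248668e-05  7.71239572e-01 -4.11446830e-01]
```

View pics/p8.png

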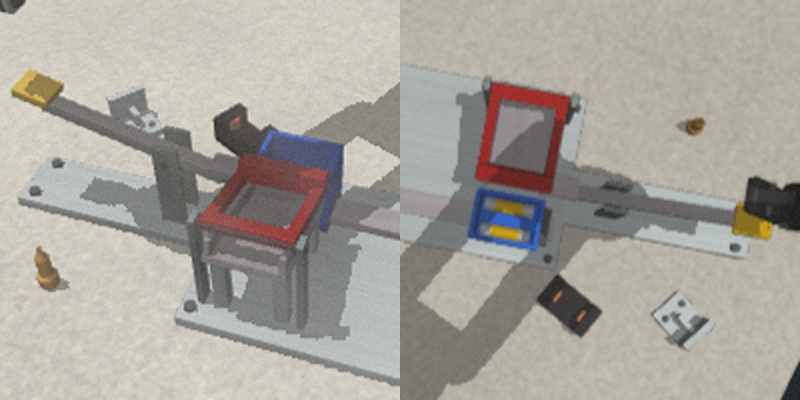

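The flap is shut and the pad is back up at (37,87), as before the press. Both fuses are in the pocket, the block is home and the loose parts are unmoved. I'm handing it in.

```bash
python3 -c "
from rig import r
print(r.sign_off())"
```

```text
the job is handed in; nothing more can be done
None
```

The job is done and handed in at about 15.5 s of the 48 s allowed; the hand-in gave no verdict. I pushed the jig block home with the closed fingers, pressed the lever pad right down until both fuses were in the pocket, then let the lever rise gently and moved clear.

**Checks:**
- **Block:** it stopped hard against its stop, with about 16 N on the tool and no further travel. The finger position (y 48 mm in the fixture frame) matched home.
- **Press:** the tool reached 74.5 mm with 17 N on it, against 74 mm given for the pad fully down.
- **Last pictures:** both fuses lie side by side in the pocket, the flap is shut and the lever is up. The probe, holder and foot look unmoved, and the arm stands about 75 mm above the pad with no contact force.

**What disagreed:**
- My first pairing of the pad's corners between the two views was wrong. I redid it before going near the pad.
- The plate-corner fit was off by up to 2.3 pixels, but contact with both the block and the pad came where expected.
- The block started about 20 mm in from the rail's end.

The joint angles and the fuses' heights were judged only from the pictures, not measured.

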